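# Fit the return spring on a microscope drive unit

## Robot

A 6-joint arm with a two-finger parallel gripper is mounted at the origin on the work surface. World frame = base frame: x ahead of the robot, y to its left, z up, the work surface at z = 0. Lengths are in m, angles in rad, forces in N, time in s.
With the tool pointing down it reaches from about 0.325 to 0.775 m from the base axis. Payload 5.5 kg.
Tool frame: the origin (TCP) lies at the very end of the fingers, on their centre line; the grasp point (between the pads) lies 19 mm behind it; z points along the fingers, x is the direction in which the jaws open and shut, and the axes are right-handed (so a half turn about z gives the same grasp; the last joint's range is limited). The gripper opens to 88 mm and grips with 3 to 60 N. Pads are 20 mm wide; open, the fingers measure 115 mm over their backs; the gripper's body (75 mm by 178 mm) begins 61 mm behind the grasp point.
Start: joints at [-1.381, 0.091, 1.231, -0, 1.82, -0.057], TCP at [0.147, -0.582, 0.223] pointing down, gripper open.
Joint ranges: [-2.87, 2.87], [-0.86, 2.18], [0.17, 2.46], [-1.51, 4.65], [0.06, 2.69], [-2.65, 2.65]. Speed limits (rad/s): [2.57, 2.57, 3.01, 3.14, 3.14, 3.14].

## Interface

Orientations are given as [roll, pitch, yaw] about the fixed x, y, z axes, in that order (R = Rz(yaw) Ry(pitch) Rx(roll)).
In Python, from cell import arm, camera, camera_model gives the robot as it stands. The module is installed in compiled form; this text tells all that it offers.
- The arm moves only by the tool carry_out, never from a script. Its argument "motion" is a list that holds one entry, the list of rows, each a list of 7 numbers: the turn, a rotation vector about the world's x, y, z in degrees, then the shift along the world's x, y, z in cm, then the opening, from 0 (shut) to 1 (fully open). In form: [[[wx, wy, wz, dx, dy, dz, fingers], ...]]. A call has 1 to 12 rows; each row is the pose to reach, as a shift and turn from the pose commanded when the call began; what a row does not reach only later rows make up. A row lasts 1/12 s, in which the tool goes at most 41.7 mm and 7.16 degrees, less where a joint would pass 70% of its speed; a pose out of reach is approached as far as the arm can. A call with a gripper value outside its range is refused whole. The fingers move at their own pace and stop on an object; the grip force is fixed at half the most. Time passes only in rows, so rows that repeat a pose let the fingers close. It gives the time, the measured TCP pose, the force and the opening at its end, in the units of the state.
- arm.get_state(): the state, without advancing time (a new reading comes with each control period).
- camera(name): name is "side" or "top" or "wrist"; returns (picture, depth): 400x640x3 uint8, red, green, blue; 400x640 float32, m along the optical axis (not along the pixel's ray), 0 where there is no reading.
- camera_model(name): a dict with "intrinsics" (3x3 intrinsics, pixels), "dist" ([k1, k2, p1, p2, k3] as OpenCV has them; the pictures are not rectified), "position" and "orientation" of the camera in the world. Camera axes: x right, y up, looking along -z (the intrinsics and any distortion apply to the point x, -y, -z); pixel columns grow to the right and rows downward; lengths in m; the calibration is good to about 2 mm. A picture is of the moment at which its call begins: read the wrist's pose just before it. camera_model takes no time and is no camera call; for the wrist camera it gives the pose at the moment of the call.
- arm.close_job(): hands the job in, once; it reports no verdict.
The state is a dict: "time": time; "joints": joint angles; "joint_vel": joint speeds; "effort": joint torques, N m; "position": TCP position; "tcp_rot": TCP orientation; "wrist_force": force on the tool from outside, world axes, zero at the start; "wrist_torque": the same for the moment, N m; "grip_width": finger opening in m.
Only numpy, scipy, OpenCV 4.12 (cv2) and the standard library are available. Lean on these libraries where they do the work, as an engineer would, in place of code of your own. Each camera call takes 0.05 s, during which the arm holds its last target.

## Task

Take the blue-collared coil spring out of the parts tray, thread it over the upright rod of the white microscope drive unit, twisting gently whenever it snags on the brass cross pin, until its foot sits on the steel seat. Then press the collar down below the cross pin, turn it so that the pin holds it down, and let go. Go gently, never forcing the spring against the unit (keep well under 20 N), and leave the other things where they are.

Things in the scene. Friction and masses are not known exactly. Their poses are not given: they have to be found in the camera images.
- spring_collar (a point): Centre of the blue collar, the top 14 mm of a coil spring standing upright in the tray (36 mm across, 60 mm long when free). The point is 7 mm below the spring's top and 53 mm above its foot. z: the spring's axis, up. Two notches in the bore lie along +x and -x: grip the collar across y, the fingers clear of the pin.
- spring_foot (a point): Centre of the underside of the spring's lower end ring (dark steel, 6 mm high), same axes. Squeezing the spring takes about 1.4 N plus 0.7 N per mm; it is solid after 18 mm, and it is damped (faster squeezing takes a little more). The spring does not twist in itself: both ends turn together. A twist of some 0.1 N m jammed sideways against the pin already makes 20 N.
- spring_top (a point): Centre of the spring's top face. Collar and lower end ring have the same 17 mm round bore, with two opposite notches out to 28 mm across, about 48 degrees wide at the bore, in line at top and bottom. A ring passes the cross pin only with its notches over the pin (about 7 degrees of play either way); else it lands on the pin and must be turned.
- seat (a point): Centre of the round steel seat face (48 mm across) on the white drive unit (120 x 100 mm, seat 28 mm above the table). z: the rod's axis, up. The fixed steel rod, 14 mm in diameter, rises from here and ends 70.5 mm above the seat; its last 13 mm taper to 6 mm across.
- pin_centre (a point): Middle of the brass cross pin through the rod, 54.5 mm above the seat; 5 mm thick, 25 mm tip to tip, level and stiff. The axes are those of the drive unit, NOT of the pin: the pin's direction is not reported and can be any, level, from one start to the next. It can be seen from above, or felt for.
- rod_tip (a point): Top of the rod, 16 mm above the pin. The spring is locked when its foot is on the seat, its top is below the pin (squeezed by at least 8 mm; 10 to 11 mm gives room to turn) and it is turned 45 to 90 degrees out of line with the pin, either way; let go, it rises against the pin's underside and stays.
- parts_tray: Shallow grey tray, 170 x 150 mm, walls 14 mm high, floor 4 mm or so thick; origin under its centre. It is fixed.
- spare_spring: Bystander: short dark spring, 33 mm across, 23 mm high, in the tray. Leave alone.
- washer: Bystander: brass washer, 28 mm across, 4 mm thick, in the tray. Leave alone.
- objective: Bystander: steel microscope objective, 32 mm across, 46 mm high. Leave alone.
- oil_bottle: Bystander: small amber bottle, 32 mm across, 60 mm high. Leave alone.
- slide_box: Bystander: green slide box, 85 x 160 x 30 mm. Leave alone.
- screwdriver: Bystander: screwdriver, 160 mm long, lying. Leave alone.
- lens_brush: Bystander: brush, 150 mm long, lying. Leave alone.

How it is judged:
On the way:
1. the spring is threaded over the rod: its foot is past the cross pin, on the rod's axis (z of spring_foot in the frame of seat between -0.004 and 0.035 m and horizontal distance between spring_foot and seat below 0.004 m), for 0.1 s.
At the end, for the whole second after the job is handed in: The spring stands on the rod with its foot on the seat (within 4 mm), upright (within 7 degrees) and at rest, and the released collar stays held down by the cross pin: its centre is less than 48.5 mm above the seat (45 mm when locked; it would be 53 mm if free) and within 4 mm of the rod's axis (z of spring_collar in the frame of seat between 0.035 and 0.0485 m and distance between spring_foot and seat below 0.004 m and horizontal distance between spring_collar and seat below 0.004 m and angle between spring_collar's own z axis and vertical below 0.12 rad and linear speed of spring below 0.01 m/s); the robot touches nothing.
It fails at once if the spring is forced against the drive unit with more than 20 N (contact force between spring and drive_unit above 20 N).
It fails at once if a bystander is moved by more than 20 mm (distance of any of spare_spring, washer, objective, oil_bottle, slide_box, screwdriver, lens_brush from where it was at the start of the episode above 0.02 m).
It also fails if it takes over 72 s, if anything falls off the work surface, if the arm or the gripper's body presses on something with over 40 N, if the wrist force passes 120 N, or if a joint passes its speed limit or range.

## Working session

There is one attempt and no reset: what is moved stays moved. The work goes in short steps, Python scripts to look and compute and a tool call to move; the robot and the scene stay as the last step left them, time stands still between calls to the robot, and variables do not carry over. Pictures are saved under pics/ and viewed, and the job is handed in when it is done.

Besides the shell and the picture viewer there is one more tool, called after "Emit:" as name(argument=value, ...), one argument or row to a line, values as JSON. carry_out: Moves the arm, as the interface text tells. Its arguments: {"type":"object","properties":{"motion":{"type":"array","items":{"type":"array","items":{"type":"array","items":{"type":"number"}}}}},"required":["motion"]}

```bash
mkdir -p pics
python3 - <<'E'
from cell import arm,camera,camera_model
import cv2,numpy as np
print(arm.get_state())
for n in ["top","side","wrist"]:
    m=camera_model(n); print(n,m)
    p,d=camera(n); cv2.imwrite(f"pics/{n}0.png",p[:,:,::-1]); np.savez(f"pics/{n}0.npz",p=p,d=d,**{k:np.array(v) for k,v in m.items()})
E
```

```text
{'time': 0.0, 'joints': array([-1.38068323e+00,  9.18367954e-02,  1.23187306e+00,  2.36030291e-05,
        1.81980157e+00, -5.67045146e-02]), 'joint_vel': array([-0.0004236 , -0.00188475,  0.00140381, -0.00175922, -0.00011185,
       -0.00102728]), 'effort': array([ 3.59992919e-03, -4.46448076e+01, -4.06439424e+01,  6.99634245e-02,
        2.92690436e-02, -1.03144837e-04]), 'position': array([ 0.1465387 , -0.58152364,  0.22152734]), 'tcp_rot': array([-3.14146106e+00,  1.91439495e-03, -1.32397279e+00]), 'wrist_force': array([-1.00267385,  0.7855639 , -0.21119443]), 'wrist_torque': array([-0.03500069,  0.03120213, -0.01914064]), 'grip_width': 0.0875333884844726}
top {'intrinsics': array([[480.59519157,   0.        , 323.23026189],
       [  0.        , 480.59519157, 192.86811967],
       [  0.        ,   0.        ,   1.        ]]), 'dist': array([-0.06177792,  0.        ,  0.        ,  0.        ,  0.        ]), 'position': array([ 0.29324348, -0.0031425 ,  1.72620459]), 'orientation': array([ 0.13479022,  0.00815533, -1.59559909])}
side {'intrinsics': array([[476.05286343,   0.        , 314.0405203 ],
       [  0.        , 476.05286343, 197.52573198],
       [  0.        ,   0.        ,   1.        ]]), 'dist': array([0.01853209, 0.        , 0.        , 0.        , 0.        ]), 'position': array([0.49201606, 0.95062081, 1.1322303 ]), 'orientation': array([ 0.74072834,  0.01562519, -3.09712174])}
wrist {'intrinsics': array([[301.87555911,   0.        , 315.99832029],
       [  0.        , 301.87555911, 203.19971375],
       [  0.        ,   0.        ,   1.        ]]), 'dist': array([-0.04466337,  0.        ,  0.        ,  0.        ,  0.        ]), 'position': array([ 0.21625215, -0.56413198,  0.38390495]), 'orientation': array([-2.61812642e-01,  1.28844492e-03, -1.32497366e+00])}
```

View pics/top0.png

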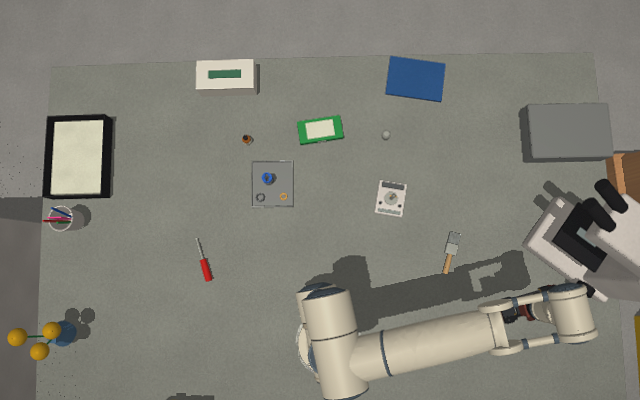

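View pics/side0.png

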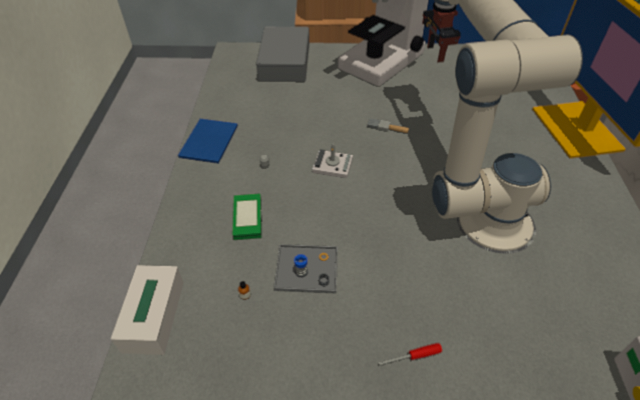

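View pics/wrist0.png

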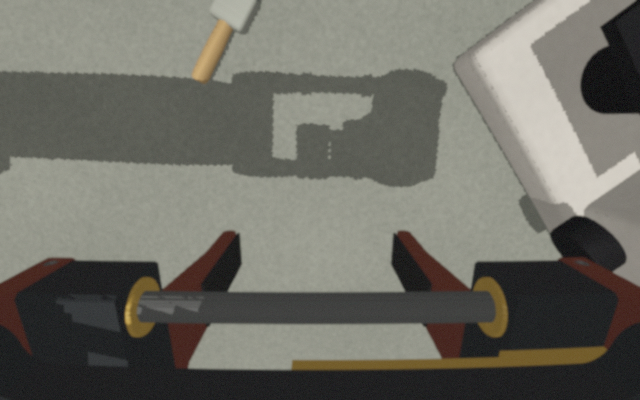

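Top view: blue collar near (268,178), unit's rod near (391,198), brush (450,252). I'll turn these into rough positions.

```bash
cat > h.py <<'E'
import cv2,numpy as np
from scipy.spatial.transform import Rotation as R
from cell import arm,camera,camera_model
def snap(n,tag):
    m=camera_model(n); p,d=camera(n)
    cv2.imwrite(f"pics/{tag}.png",p[:,:,::-1]); np.savez(f"pics/{tag}.npz",p=p,d=d,**{k:np.array(v) for k,v in m.items()})
    return load(tag)
def load(tag): return dict(np.load(f"pics/{tag}.npz"))
def rays(m,uv):
    uv=np.asarray(uv,float).reshape(-1,1,2)
    q=cv2.undistortPoints(uv,m['intrinsics'],m['dist']).reshape(-1,2)
    c=np.c_[q[:,0],-q[:,1],-np.ones(len(q))]
    return c@R.from_euler('xyz',m['orientation']).as_matrix().T
def atz(m,uv,z):
    r=rays(m,uv); t=(z-m['position'][2])/r[:,2]
    return m['position']+r*t[:,None]
def dep(m,uv):
    uv=np.asarray(uv).reshape(-1,2).astype(int); r=rays(m,uv)
    return m['position']+r*m['d'][uv[:,1],uv[:,0]][:,None]
def proj(m,P):
    Rm=R.from_euler('xyz',m['orientation']).as_matrix()
    c=(np.atleast_2d(P)-m['position'])@Rm
    q=np.c_[c[:,0],-c[:,1],-c[:,2]]
    return cv2.projectPoints(q,np.zeros(3),np.zeros(3),m['intrinsics'],m['dist'])[0].reshape(-1,2)
def blue(m,s=120):
    hsv=cv2.cvtColor(m['p'],cv2.COLOR_RGB2HSV)
    return (hsv[...,0]>100)&(hsv[...,0]<130)&(hsv[...,1]>s)
E
python3 - <<'E'
from h import *
m=load('top0')
print('spring',dep(m,[268,178]),atz(m,[268,178],.064))
print('rod',dep(m,[391,198]),atz(m,[391,198],.06))
print('tray corners',atz(m,[[252,161],[293,161],[294,206],[252,207]],.014))
print('unit',atz(m,[[382,180],[407,184],[402,216],[376,212]],.028))
for n,r in (('top0',(slice(140,230),slice(230,430))),('side0',(slice(130,310),slice(250,370)))):
    im=load(n)['p'][r][:,:,::-1]; cv2.imwrite(f'pics/{n}c.png',cv2.resize(im,None,fx=3.3,fy=3.3,interpolation=2))
E
```

```text
spring [[0.58720607 0.2048816  0.00196447]] [[0.57662975 0.19739721 0.064     ]]
rod [[ 0.49573549 -0.23197636  0.05601838]] [[ 0.49525276 -0.23143084  0.06      ]]
tray corners [[0.64941453 0.26125014 0.014     ]
 [0.64532955 0.11191953 0.014     ]
 [0.48094434 0.11099258 0.014     ]
 [0.48115834 0.26200669 0.014     ]]
unit [[ 0.56483322 -0.20642716  0.028     ]
 [ 0.5480581  -0.29532634  0.028     ]
 [ 0.43387234 -0.27207198  0.028     ]
 [ 0.45051885 -0.18040975  0.028     ]]
```

View pics/top0c.png

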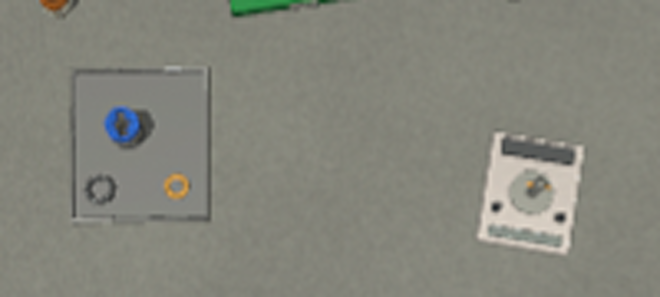

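The spring's notches lie roughly along world x. The unit shows up well. I'll put the wrist camera over the rod first.

Emit:
carry_out(
  motion=[
    [[0, 0, 0, 4, 4.8, 0, 1], [0, 0, 0, 8, 9.6, 0, 1], [0, 0, 0, 12, 14.4, 0, 1], [0, 0, 0, 16, 19.2, -3, 1], [0, 0, 0, 20, 24, -6, 1], [0, 0, 0, 24, 28.8, -8, 1], [0, 0, 0, 27.8, 33.3, -9, 1], [0, 0, 0, 27.8, 33.3, -9, 1], [0, 0, 0, 27.8, 33.3, -9, 1], [0, 0, 0, 27.8, 33.3, -9, 1], [0, 0, 0, 27.8, 33.3, -9, 1], [0, 0, 0, 27.8, 33.3, -9, 1]],
  ],
)

```text
time: 1.15
position: [0.4263, -0.2442, 0.1301]
tcp_rot: [3.141, 0.004, -1.318]
wrist_force: [-0.4, -0.3, 0.5]
grip_width: 0.0879
```

Run:
```python
from h import *
print(arm.get_state())
m=snap('wrist','w1')
print(m['position'],m['orientation'])
```

```text
{'time': 1.15, 'joints': array([-0.59109894, -0.19952888,  1.67441679,  0.00221128,  1.6704587 ,
        0.72757065]), 'joint_vel': array([-0.0832921 , -0.01102623, -0.02317299, -0.05120794,  0.02806251,
       -0.09211985]), 'effort': array([  1.28358074, -32.90952802, -41.74613357,   0.29701207,
        -0.30814757,   0.77769672]), 'position': array([ 0.42627741, -0.24422204,  0.13009504]), 'tcp_rot': array([ 3.14074   ,  0.00426712, -1.31845552]), 'wrist_force': array([-0.39354188, -0.34812248,  0.45203681]), 'wrist_torque': array([-0.00463711, -0.0497677 ,  0.03216621]), 'grip_width': 0.08791771736218232}
[ 0.49616569 -0.22675214  0.29229985] [-0.26276255  0.00383009 -1.31938917]
```

View pics/w1.png

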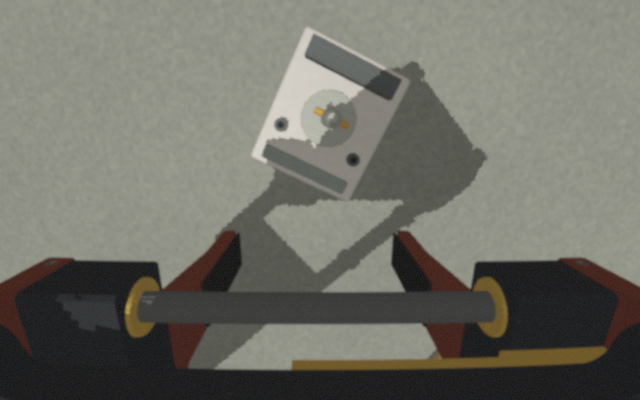

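Rod tip at (332,118), with brass pin tips at about (318,111) and (346,125). Next I'll measure them by colour.

Run:
```python
from h import *
m=snap('wrist','w2')
print(arm.get_state()['position'],arm.get_state()['tcp_rot'])
p=m['p'];hsv=cv2.cvtColor(p,cv2.COLOR_RGB2HSV)
b=(hsv[...,0]>10)&(hsv[...,0]<28)&(hsv[...,1]>100); b[170:]=0;b[:,:280]=0;b[:,380:]=0
v,u=np.nonzero(b); P=atz(m,np.c_[u,v],.0825)
c=P[:,:2]; n,l,s,cen=cv2.connectedComponentsWithStats(b.astype(np.uint8)); print(s,cen)
A=atz(m,cen[1:],.0825);print(A)
w,V=np.linalg.eigh(np.cov(c.T)); a=np.degrees(np.arctan2(V[1,1],V[0,1]));print('pin angle',a, 'mean',c.mean(0),'len',(c-c.mean(0))@V[:,1]@np.ones(1) if 0 else np.ptp((c-c.mean(0))@V[:,1]))
# seat: circle
big=cv2.resize(p[60:180,250:410],None,fx=5,fy=5,interpolation=cv2.INTER_CUBIC); cv2.imwrite('pics/w2c.png',big[:,:,::-1])
X=dep(m,np.stack(np.meshgrid(np.arange(250,420),np.arange(20,210)),-1).reshape(-1,2))
t=X[(X[:,2]>.085)&(X[:,2]<.12)]; print('rod high pts',len(t),t.mean(0) if len(t) else '', t[:,2].max() if len(t) else '')
for lo,hi in((.035,.06),(.06,.078),(.09,.11),(.022,.034)):
    t=X[(X[:,2]>lo)&(X[:,2]<hi)]; print(lo,hi,len(t),t.mean(0) if len(t) else '')
```

```text
[ 0.4246338  -0.24798784  0.13199442] [ 3.14029477e+00  7.30133564e-04 -1.32132306e+00]
[[     0      0    640    400 255898]
 [   312    105      9      8     50]
 [   337    118      9      8     52]] [[319.49638528 199.53356415]
 [315.8        108.62      ]
 [340.84615385 121.71153846]]
[[ 0.50344451 -0.22602192  0.0825    ]
 [ 0.4994028  -0.24453793  0.0825    ]]
pin angle 77.76176910539579 mean [ 0.50138268 -0.23546219] len 0.024301865139087324
rod high pts 395 [ 0.50114855 -0.23469548  0.0922575 ] 0.1003288182244518
0.035 0.06 0 
0.06 0.078 1 [ 0.49744092 -0.22916429  0.06670684]
0.09 0.11 240 [ 0.50118298 -0.23463204  0.09555687]
0.022 0.034 6216 [ 0.50856458 -0.23613882  0.02941619]
```

View pics/w2c.png

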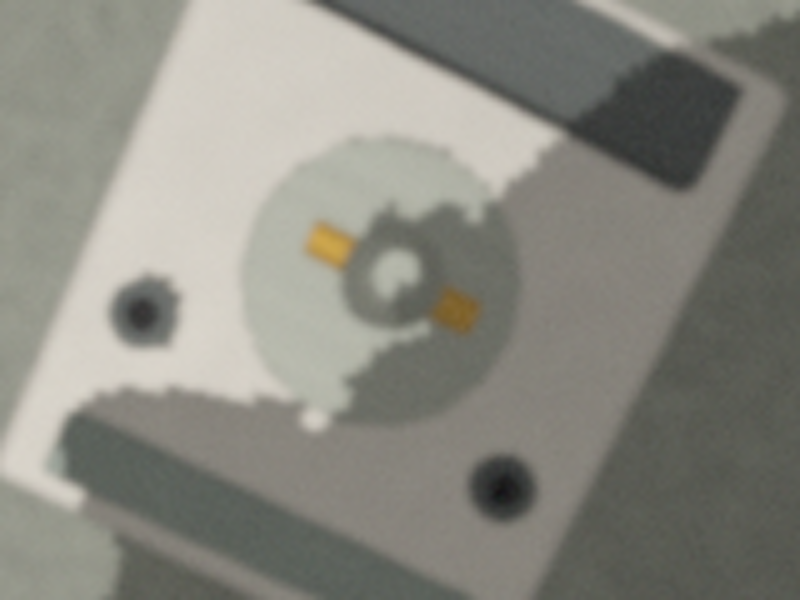

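Pin direction is about 77.8° in the world, rod axis about (0.5013, -0.235). Now to the tray with the camera above the spring.

Emit:
carry_out(
  motion=[
    [[0, 0, 0, 0.8, 4, 0, 1], [0, 0, 0, 1.6, 8, 0, 1], [0, 0, 0, 2.4, 12, 0, 1], [0, 0, 0, 3.2, 16, 0, 1], [0, 0, 0, 4, 20, 0, 1], [0, 0, 0, 4.8, 24, 0, 1], [0, 0, 0, 5.6, 28, 0, 1], [0, 0, 0, 6.4, 32, 0, 1], [0, 0, 0, 7.2, 36, -0.5, 1], [0, 0, 0, 7.8, 40, -1, 1], [0, 0, 0, 8.2, 42.8, -1.5, 1], [0, 0, 0, 8.2, 42.8, -1.5, 1]],
  ],
)

```text
time: 2.25
position: [0.5067, 0.182, 0.1167]
tcp_rot: [3.141, 0.001, -1.321]
wrist_force: [-0.7, 0.5, -0.8]
grip_width: 0.0881
```

Emit:
carry_out(
  motion=[
    [[0, 0, 0, 0, 0, 0, 1], [0, 0, 0, 0, 0, 0, 1], [0, 0, 0, 0, 0, 0, 1]],
  ],
)

```text
time: 2.5
position: [0.5071, 0.1772, 0.1183]
tcp_rot: [-3.141, -0.001, -1.326]
wrist_force: [-0.8, -0.3, -0.7]
grip_width: 0.0879
```

Run:
```python
from h import *
s=arm.get_state();print(s['time'],s['position'],s['tcp_rot'])
m=snap('wrist','w3'); print(m['position'],m['orientation'])
b=blue(m); v,u=np.nonzero(b);print(u.min(),u.max(),v.min(),v.max(),len(u))
u0,v0=int(u.mean()),int(v.mean());print(u0,v0,atz(m,[u0,v0],.064))
cv2.imwrite('pics/w3c.png',cv2.resize(m['p'][max(v0-50,0):v0+50,u0-60:u0+60],None,fx=6,fy=6,interpolation=2)[:,:,::-1])
```

```text
2.5 [0.50710546 0.17722237 0.11825598] [-3.14082436e+00 -5.82822111e-04 -1.32645077e+00]
[0.57667508 0.1948327  0.28060936] [-2.61083049e-01 -1.03901984e-03 -1.32745657e+00]
280 332 86 140 1526
305 112 [[0.58193934 0.20372555 0.064     ]]
```

View pics/w3.png

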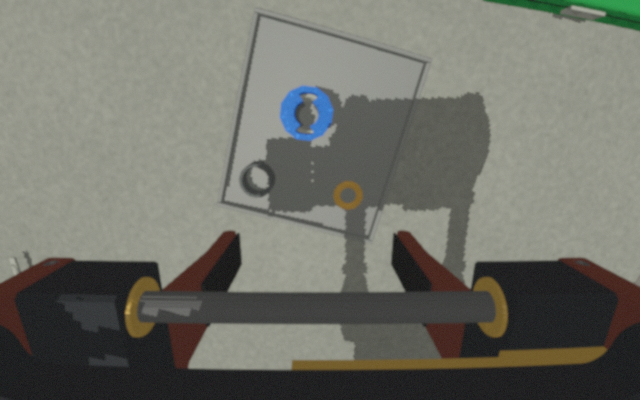

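View pics/w3c.png

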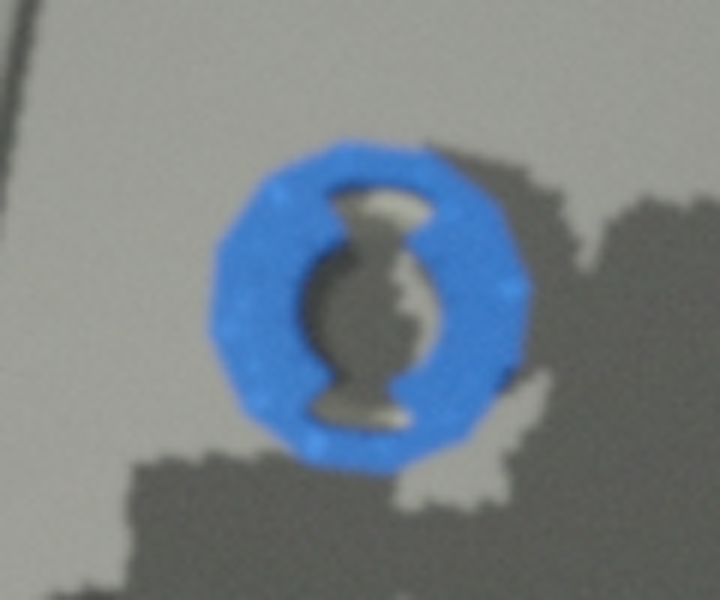

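The collar is at (305,112), with the notches running nearly vertical in the picture. I'll measure centre and notch axis.

Run:
```python
from h import *
m=load('w3')
for s in(100,140,160):
    b=blue(m,s).astype(np.uint8)
    n,l,st,c=cv2.connectedComponentsWithStats(b);k=1+np.argmax(st[1:,4]);b=(l==k).astype(np.uint8)
    cs,_=cv2.findContours(b,cv2.RETR_EXTERNAL,cv2.CHAIN_APPROX_NONE)
    O=atz(m,cs[0].reshape(-1,2),.064)[:,:2]
    (cx,cy),r=cv2.minEnclosingCircle(O.astype(np.float32))
    A=np.c_[2*O,np.ones(len(O))];q=np.linalg.lstsq(A,(O**2).sum(1),rcond=None)[0]
    f=np.zeros_like(b);cv2.drawContours(f,cs,-1,1,-1); h=(f==1)&(b==0)
    v,u=np.nonzero(h);H=atz(m,np.c_[u,v],.064)[:,:2];w,V=np.linalg.eigh(np.cov(H.T))
    print(s,'enc',cx,cy,r,'lsq',q[:2],np.sqrt(q[2]+q[0]**2+q[1]**2),'hole',H.mean(0),len(H),np.degrees(np.arctan2(V[1,1],V[0,1])),np.sqrt(w))
# depth at collar
v,u=np.nonzero(b);X=dep(m,np.c_[u,v]);print('collar z',np.median(X[:,2]))
```

```text
100 enc 0.5810849666595459 0.20254375040531158 0.018849356099963188 lsq [0.58134296 0.20274773] 0.0179221993272094 hole [0.58138184 0.20234943] 651 -172.4978366897632 [0.00358161 0.00719775]
140 enc 0.5812280178070068 0.2026309072971344 0.018337497487664223 lsq [0.58135287 0.20272104] 0.01740634851939891 hole [0.58142876 0.202358  ] 731 -173.0368331052079 [0.00383095 0.00740192]
160 enc 0.5812857747077942 0.2027696669101715 0.017734523862600327 lsq [0.58137573 0.20270434] 0.016994558053509513 hole [0.5812291  0.20230832] 796 -172.45568094657415 [0.00404724 0.00758472]
collar z 0.06416640635720502
```

Emit:
carry_out(
  motion=[
    [[0, 0, -3, 3.5, 1.2, 0, 1], [0, 0, -6.7, 7.4, 2.4, 0, 1], [0, 0, -6.7, 7.4, 2.4, -1, 1], [0, 0, -6.7, 7.4, 2.4, -2, 1], [0, 0, -6.7, 7.4, 2.4, -2, 1], [0, 0, -6.7, 7.4, 2.4, -2, 1], [0, 0, -6.7, 7.4, 2.4, -2, 1]],
  ],
)

```text
time: 3.13
position: [0.5801, 0.2026, 0.0991]
tcp_rot: [-3.14, 0.0, -1.441]
wrist_force: [0.3, -0.5, 0.7]
grip_width: 0.088
```

Run:
```python
from h import *
m=snap('wrist','w4');s=arm.get_state();print(s['time'],s['position'],s['tcp_rot'],s['wrist_force'])
```

```text
3.1833 [0.5802879  0.20283138 0.0995022 ] [-3.13906890e+00  3.52875502e-04 -1.44094545e+00] [-0.30041243  0.28697374 -0.8044723 ]
```

View pics/w4.png

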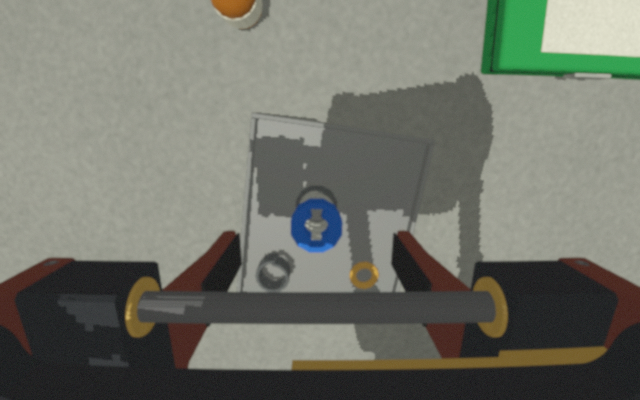

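The collar sits midway between the fingers, at (316,225), with the notches vertical, so across the jaws. Descend and grip.

Emit:
carry_out(
  motion=[
    [[0, 0, 0, 0.1, 0, -2, 1], [0, 0, 0, 0.1, 0, -4, 1], [0, 0, 0, 0.1, 0, -5.5, 1], [0, 0, 0, 0.1, 0, -6, 1], [0, 0, 0, 0.1, 0, -6, 1], [0, 0, 0, 0.1, 0, -6, 1]],
  ],
)

```text
time: 3.68
position: [0.5818, 0.2033, 0.0391]
tcp_rot: [-3.14, 0.0, -1.441]
wrist_force: [-0.2, 0.7, 0.6]
grip_width: 0.088
```

Run:
```python
from h import *
m=load('w4');b=blue(m,100).astype(np.uint8);n,l,st,c=cv2.connectedComponentsWithStats(b);k=1+np.argmax(st[1:,4]);b=(l==k).astype(np.uint8)
cs,_=cv2.findContours(b,cv2.RETR_EXTERNAL,cv2.CHAIN_APPROX_NONE)
f=np.zeros_like(b);cv2.drawContours(f,cs,-1,1,-1); v,u=np.nonzero((f==1)&(b==0));H=atz(m,np.c_[u,v],.064)[:,:2];w,V=np.linalg.eigh(np.cov(H.T))
print('hole',H.mean(0),len(H),np.degrees(np.arctan2(V[1,1],V[0,1])),np.sqrt(w))
s=arm.get_state();print(s['time'],s['position'],s['tcp_rot'],s['wrist_force'])
```

```text
hole [0.58379489 0.20346357] 461 -173.3608218969404 [0.00349519 0.00571197]
3.6833 [0.58180793 0.20325452 0.03913318] [-3.13983987e+00  2.34639943e-04 -1.44080033e+00] [-0.20302137  0.66079842  0.60243378]
```

Emit:
carry_out(
  motion=[
    [[0, 0, 0, 0, 0, 0, 0.7], [0, 0, 0, 0, 0, 0, 0.5], [0, 0, 0, 0, 0, 0, 0.4], [0, 0, 0, 0, 0, 0, 0.3], [0, 0, 0, 0, 0, 0, 0.3], [0, 0, 0, 0, 0, 0, 0.3], [0, 0, 0, 0, 0, 0, 0.3], [0, 0, 0, 0, 0, 0, 0.3]],
  ],
)

```text
time: 4.35
position: [0.5816, 0.2032, 0.0376]
tcp_rot: [3.141, -0.0, -1.441]
wrist_force: [-0.3, -0.0, 0.7]
grip_width: 0.038
```

Emit:
carry_out(
  motion=[
    [[0, 0, 0, 0, 0, 0, 0.1], [0, 0, 0, 0, 0, 0, 0.1], [0, 0, 0, 0, 0, 0, 0.1], [0, 0, 0, 0, 0, 1, 0.1], [0, 0, 0, 0, 0, 4, 0.1], [0, 0, 0, 0, 0, 7, 0.1], [0, 0, 0, 0, 0, 10, 0.1], [0, 0, 0, 0, 0, 12, 0.1], [0, 0, 0, 0, 0, 12, 0.1], [0, 0, 0, 0, 0, 12, 0.1], [0, 0, 0, 0, 0, 12, 0.1]],
  ],
)

```text
time: 5.27
position: [0.581, 0.203, 0.1559]
tcp_rot: [3.139, -0.0, -1.441]
wrist_force: [-0.3, -0.3, -1.3]
grip_width: 0.0353
```

Run:
```python
from h import *
m=snap('wrist','w5');s=arm.get_state();print(s)
```

```text
{'time': 5.3167, 'joints': array([2.80870877e-01, 1.32127686e-01, 1.30597203e+00, 3.60310738e-05,
       1.70726078e+00, 1.72178822e+00]), 'joint_vel': array([ 0.00086964,  0.00791732,  0.00886594,  0.00115256,  0.0003024 ,
       -0.0005025 ]), 'effort': array([ 1.72077015e-02, -4.86201417e+01, -4.26554525e+01,  4.69334496e-03,
       -7.50539219e-02,  2.73853976e-05]), 'position': array([0.58068696, 0.20292633, 0.15505646]), 'tcp_rot': array([ 3.13786231e+00, -5.31444916e-04, -1.44091152e+00]), 'wrist_force': array([-0.10755112, -0.65760293, -1.46537614]), 'wrist_torque': array([-0.0407791 ,  0.01354842,  0.03945718]), 'grip_width': 0.035278610533037186}
```

View pics/w5.png

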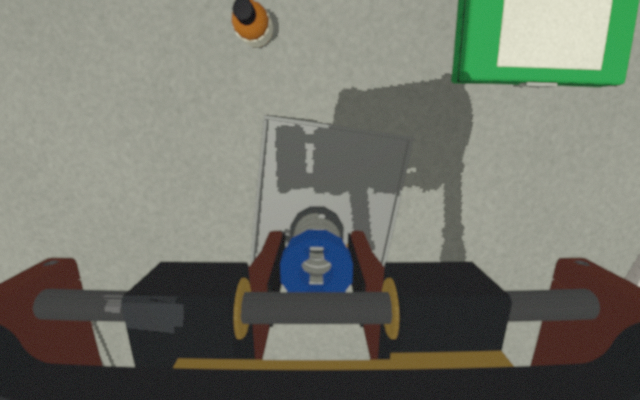

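Spring is held and lifted. I'll check its centring and tilt in the gripper by projecting a model onto the picture.

```bash
cat >> h.py <<'E'
def circ(c,r,n=60):
    t=np.linspace(0,2*np.pi,n); return np.c_[c[0]+r*np.cos(t),c[1]+r*np.sin(t),np.full(n,c[2])]
def overlay(m,items,roi,f,out):
    u0,u1,v0,v1=roi; im=cv2.resize(m['p'][v0:v1,u0:u1],None,fx=f,fy=f,interpolation=2)[:,:,::-1].copy()
    for P,col in items:
        q=(proj(m,P)-[u0-.5,v0-.5])*f-.5
        cv2.polylines(im,[np.round(q).astype(np.int32).reshape(-1,1,2)],False,col,1,cv2.LINE_AA)
    cv2.imwrite(out,im)
E
python3 - <<'E'
from h import *
m=load('w5');c=np.array([0.5807,.2029,.1555])
it=[(circ(c+[0,0,.0257],.018),(0,255,255)),(circ(c+[0,0,.0257],.0085),(0,255,255)),(circ(c+[0,0,-.034],.0175),(0,0,255)),(circ(c+[0,0,-.028],.0175),(0,165,255))]
overlay(m,it,(260,370,190,300),6,'pics/w5o.png')
E
```

```text
(no output)
```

View pics/w5o.png

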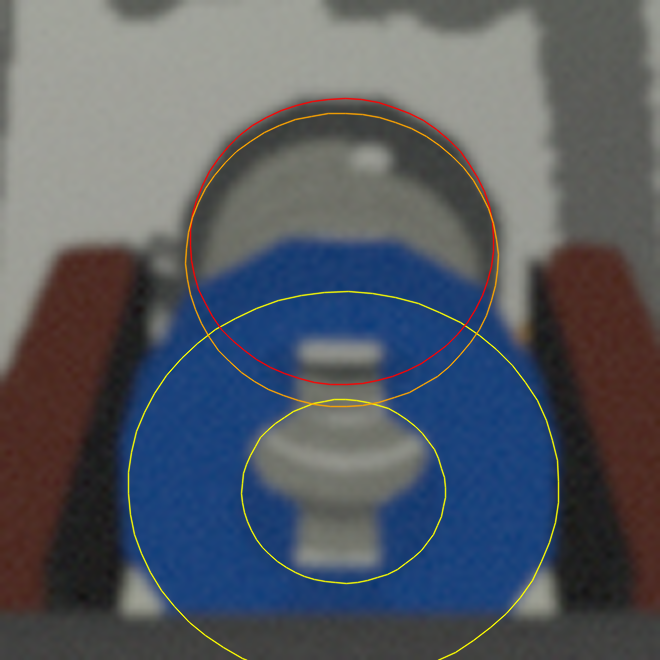

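The model matches within about 0.5 mm: the spring is centred and straight in the grip. Carry it over the rod, turning +70° to align the notches with the pin.

Emit:
carry_out(
  motion=[
    [[0, 0, 3, -0.4, -2, 0.5, 0.1], [0, 0, 8, -1, -5.5, 1, 0.1], [0, 0, 14, -1.7, -9, 1.5, 0.1], [0, 0, 20, -2.4, -12.7, 1.5, 0.1], [0, 0, 26, -3, -16.4, 1.5, 0.1], [0, 0, 32, -3.7, -20, 1.5, 0.1], [0, 0, 38, -4.4, -23.8, 1.5, 0.1], [0, 0, 44, -5, -27.5, 1.5, 0.1], [0, 0, 50, -5.8, -31.2, 1.5, 0.1], [0, 0, 56, -6.5, -35, 1.5, 0.1], [0, 0, 62, -7.2, -38.5, 1.5, 0.1], [0, 0, 67, -7.7, -41.5, 1.5, 0.1]],
  ],
)

```text
time: 6.32
position: [0.5028, -0.2137, 0.1701]
tcp_rot: [-3.141, 0.004, -0.267]
wrist_force: [-0.1, 0.5, -0.8]
grip_width: 0.0359
```

Emit:
carry_out(
  motion=[
    [[0, 0, 2, -0.2, -1.5, 0, 0.1], [0, 0, 3.3, -0.3, -2.3, 0, 0.1], [0, 0, 3.3, -0.3, -2.3, 0, 0.1], [0, 0, 3.3, -0.3, -2.3, 0, 0.1], [0, 0, 3.3, -0.3, -2.3, 0, 0.1], [0, 0, 3.3, -0.3, -2.3, 0, 0.1]],
  ],
)

```text
time: 6.82
position: [0.5016, -0.2338, 0.172]
tcp_rot: [-3.141, 0.001, -0.213]
wrist_force: [0.7, -0.8, -0.9]
grip_width: 0.0355
```

Run:
```python
from h import *
m=snap('wrist','w6');s=arm.get_state();print(s['time'],s['position'],s['tcp_rot'],np.degrees(s['tcp_rot'][2]),s['wrist_force'])
m=snap('side','s6')
```

```text
6.8667 [ 0.50170547 -0.23386385  0.17225274] [-3.14122924e+00  5.82766123e-04 -2.13049781e-01] -12.206853266097395 [ 0.14946939  0.4164611  -1.36724252]
```

View pics/w6.png

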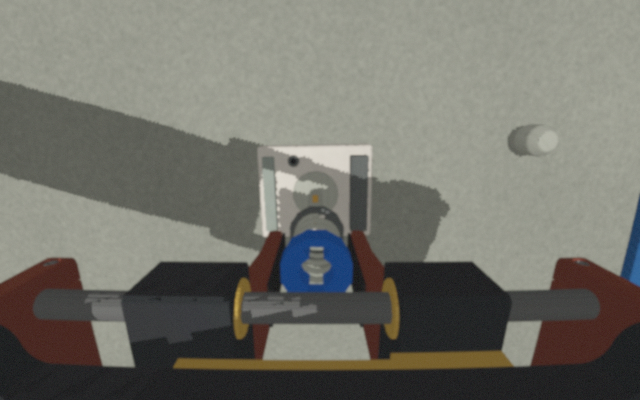

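View pics/s6.png

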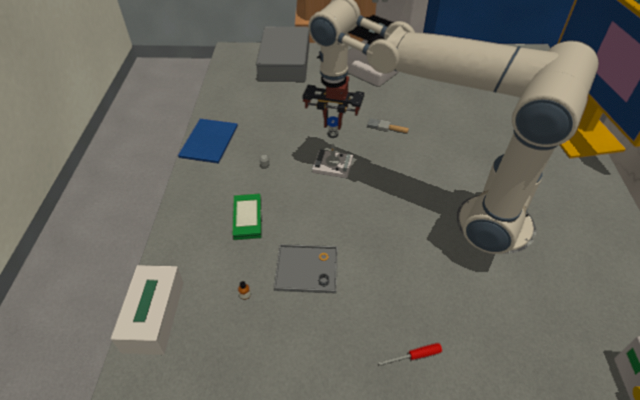

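Wrist view: the seat disc at (315,190) is ahead of the held spring, pin tip at (315,199). I'll overlay to check the lateral alignment from this new yaw.

Run:
```python
from h import *
m=load('w6');c=np.array([.5013,-.235,.028])
a=np.radians(77.8);d=np.array([np.cos(a),np.sin(a),0]);n=np.array([-d[1],d[0],0]);pc=c+[0,0,.0545]
pin=np.array([pc+d*.0125+n*.0025,pc+d*.0125-n*.0025,pc-d*.0125-n*.0025,pc-d*.0125+n*.0025,pc+d*.0125+n*.0025])
it=[(circ(c,.024),(0,0,255)),(pin,(0,255,255)),(circ(c+[0,0,.0705],.003),(0,255,0)),(circ(np.array([.5017,-.2339,.172-.034]),.0175),(255,0,255))]
overlay(m,it,(250,380,140,270),5.5,'pics/w6o.png')
```

```text
(no output)
```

View pics/w6o.png

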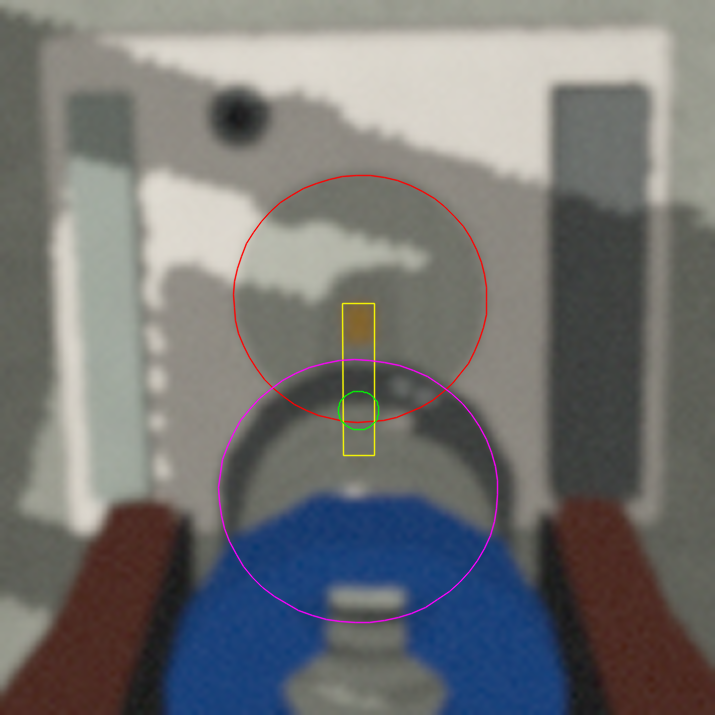

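The overlay suggests the spring is about 1.3 mm off in x and 1.1 mm in y. I'll correct that, go lower, and look again.

Emit:
carry_out(
  motion=[
    [[0, 0, 0, -0.13, -0.11, 0, 0.1], [0, 0, 0, -0.13, -0.11, -1, 0.1], [0, 0, 0, -0.13, -0.11, -2, 0.1], [0, 0, 0, -0.13, -0.11, -2, 0.1], [0, 0, 0, -0.13, -0.11, -2, 0.1], [0, 0, 0, -0.13, -0.11, -2, 0.1], [0, 0, 0, -0.13, -0.11, -2, 0.1]],
  ],
)

```text
time: 7.5
position: [0.5004, -0.236, 0.1529]
tcp_rot: [3.141, -0.0, -0.214]
wrist_force: [0.4, -0.6, -1.2]
grip_width: 0.0354
```

Run:
```python
from h import *
s=arm.get_state();print(s['position'],np.degrees(s['tcp_rot']))
m=snap('wrist','w7');s=arm.get_state();print(s['time'],s['position'],np.degrees(s['tcp_rot']),s['wrist_force'],s['joint_vel'].round(4))
c=np.array([.5013,-.235,.028]);T=s['position']
a=np.radians(77.8);d=np.array([np.cos(a),np.sin(a),0]);n=np.array([-d[1],d[0],0]);pc=c+[0,0,.0545]
pin=np.array([pc+d*.0125+n*.0025,pc+d*.0125-n*.0025,pc-d*.0125-n*.0025,pc-d*.0125+n*.0025,pc+d*.0125+n*.0025])
it=[(circ(c,.024),(0,0,255)),(pin,(0,255,255)),(circ(c+[0,0,.0705],.003),(0,255,0)),(circ(T-[0,0,.034],.0175),(255,0,255)),(circ(c*[1,1,0]+[0,0,T[2]-.034],.0175),(255,255,255))]
overlay(m,it,(250,380,140,270),5.5,'pics/w7o.png')
```

```text
[ 0.50038927 -0.23600909  0.15289692] [ 1.79993441e+02 -2.28310451e-02 -1.22634697e+01]
7.55 [ 0.5004274  -0.23604036  0.15304369] [ 1.79989546e+02 -3.42053914e-02 -1.22631812e+01] [-0.06412646 -0.08096218 -0.23359084] [ 0.0018 -0.0011 -0.0019  0.0003  0.002   0.0004]
```

View pics/w7o.png

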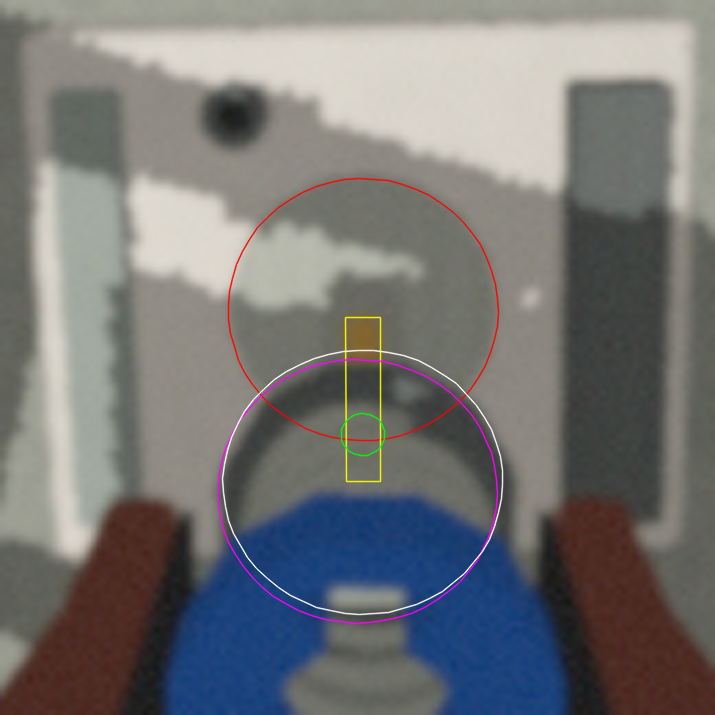

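Pin centred at column 363 and spring about 0.5 mm right of it. A small trim, then lower around the rod tip to just above the pin, watching forces.

Emit:
carry_out(
  motion=[
    [[0, 0, 0, -0.04, 0.04, -0.5, 0.1], [0, 0, 0, -0.04, 0.04, -1, 0.1], [0, 0, 0, -0.04, 0.04, -1.5, 0.1], [0, 0, 0, -0.04, 0.04, -1.9, 0.1], [0, 0, 0, -0.04, 0.04, -2.2, 0.1], [0, 0, 0, -0.04, 0.04, -2.4, 0.1], [0, 0, 0, -0.04, 0.04, -2.6, 0.1], [0, 0, 0, -0.04, 0.04, -2.8, 0.1], [0, 0, 0, -0.04, 0.04, -3, 0.1], [0, 0, 0, -0.04, 0.04, -3, 0.1], [0, 0, 0, -0.04, 0.04, -3, 0.1]],
  ],
)

```text
time: 8.47
position: [0.4999, -0.2355, 0.1226]
tcp_rot: [-3.142, -0.0, -0.214]
wrist_force: [1.7, -0.7, -0.5]
grip_width: 0.0355
```

```bash
cat > st.py <<'E'
from h import *
s=arm.get_state();print(s['time'],s['position'].round(4),np.degrees(s['tcp_rot']).round(2),'F',s['wrist_force'].round(2),'T',s['wrist_torque'].round(3),s['grip_width'].round(4))
E
python3 st.py
```

```text
Traceback (most recent call last):
  File "st.py", line 2, in <module>
    s=arm.get_state();print(s['time'],s['position'].round(4),np.degrees(s['tcp_rot']).round(2),'F',s['wrist_force'].round(2),'T',s['wrist_torque'].round(3),s['grip_width'].round(4))
                                                                                                                                                            ^^^^^^^^^^^^^^^^^^^^^
AttributeError: 'float' object has no attribute 'round'
```

Emit:
carry_out(
  motion=[
    [[0, 0, 0, 0.05, 0, 0, 0.1], [0, 0, 0, 0.05, 0, -0.2, 0.1], [0, 0, 0, 0.05, 0, -0.4, 0.1], [0, 0, 0, 0.05, 0, -0.6, 0.1], [0, 0, 0, 0.05, 0, -0.7, 0.1], [0, 0, 0, 0.05, 0, -0.7, 0.1], [0, 0, 0, 0.05, 0, -0.7, 0.1]],
  ],
)

```text
time: 9.05
position: [0.5003, -0.2355, 0.1155]
tcp_rot: [-3.142, 0.0, -0.214]
wrist_force: [-0.1, 0.3, -1.4]
grip_width: 0.0356
```

```bash
sed -i "s/s\['grip_width'\].round(4)/round(s['grip_width'],4)/" st.py; python3 st.py
```

```text
9.05 [ 0.5003 -0.2355  0.1155] [-1.800e+02  2.000e-02 -1.225e+01] F [-0.08  0.31 -1.43] T [-0.019 -0.046  0.048] 0.0356
```

No contact force, foot already past the pin's top. Continuing.

Emit:
carry_out(
  motion=[
    [[0, 0, 0, 0, 0, -0.2, 0.1], [0, 0, 0, 0, 0, -0.4, 0.1], [0, 0, 0, 0, 0, -0.6, 0.1], [0, 0, 0, 0, 0, -0.8, 0.1], [0, 0, 0, 0, 0, -1, 0.1], [0, 0, 0, 0, 0, -1, 0.1]],
  ],
)

```text
time: 9.55
position: [0.5001, -0.2354, 0.1049]
tcp_rot: [-3.141, 0.001, -0.214]
wrist_force: [0.1, -0.2, -0.5]
grip_width: 0.0354
```

```bash
python3 st.py
```

```text
9.55 [ 0.5001 -0.2354  0.1049] [-1.7999e+02  5.0000e-02 -1.2260e+01] F [ 0.11 -0.19 -0.53] T [-0.041 -0.046  0.017] 0.0354
```

Emit:
carry_out(
  motion=[
    [[0, 0, 0, 0, 0, -0.4, 0.1], [0, 0, 0, 0, 0, -0.8, 0.1], [0, 0, 0, 0, 0, -1.2, 0.1], [0, 0, 0, 0, 0, -1.6, 0.1], [0, 0, 0, 0, 0, -2, 0.1], [0, 0, 0, 0, 0, -2.4, 0.1], [0, 0, 0, 0, 0, -2.7, 0.1], [0, 0, 0, 0, 0, -2.8, 0.1], [0, 0, 0, 0, 0, -2.8, 0.1], [0, 0, 0, 0, 0, -2.8, 0.1]],
  ],
)

```text
time: 10.38
position: [0.5004, -0.2356, 0.0777]
tcp_rot: [3.142, -0.0, -0.214]
wrist_force: [-0.2, -0.5, -0.8]
grip_width: 0.036
```

```bash
python3 st.py;python3 - <<'E'
from h import *
m=snap('wrist','w8')
cv2.imwrite('pics/w8c.png',cv2.resize(m['p'][140:310,220:420],None,fx=4,fy=4,interpolation=2)[:,:,::-1][:600])
E
```

```text
10.3833 [ 0.5004 -0.2356  0.0777] [180.    -0.   -12.26] F [-0.23 -0.52 -0.79] T [-0.025 -0.017 -0.029] 0.036
```

View pics/w8c.png

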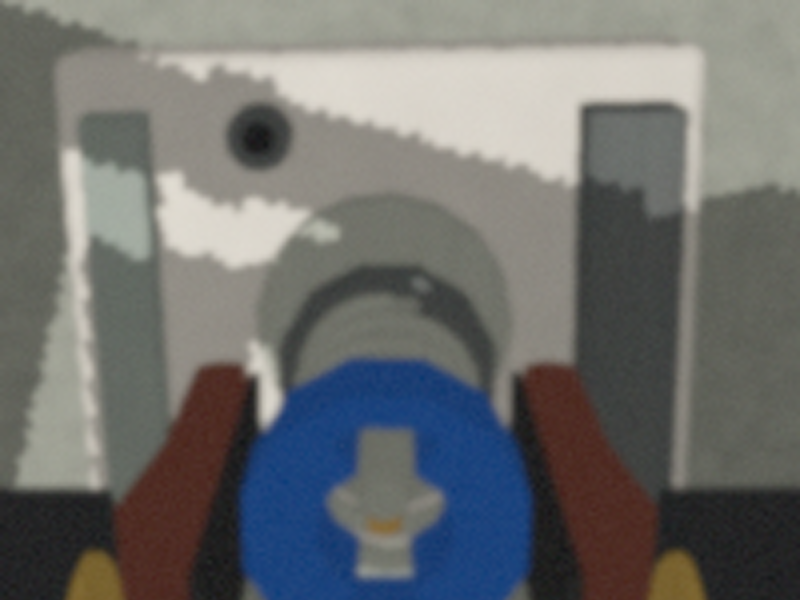

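The spring is on the rod, the brass pin showing in line inside the bore at (385,522). Lower through the collar-passing zone slowly.

Emit:
carry_out(
  motion=[
    [[0, 0, 0, 0, 0, -0.2, 0.1], [0, 0, 0, 0, 0, -0.4, 0.1], [0, 0, 0, 0, 0, -0.6, 0.1], [0, 0, 0, 0, 0, -0.8, 0.1], [0, 0, 0, 0, 0, -1, 0.1], [0, 0, 0, 0, 0, -1.2, 0.1], [0, 0, 0, 0, 0, -1.2, 0.1]],
  ],
)

```text
time: 11.02
position: [0.5001, -0.2354, 0.065]
tcp_rot: [-3.141, 0.001, -0.214]
wrist_force: [-0.1, -0.3, -2.1]
grip_width: 0.0358
```

```bash
python3 st.py
```

```text
11.0167 [ 0.5001 -0.2354  0.065 ] [-1.7999e+02  5.0000e-02 -1.2260e+01] F [-0.11 -0.26 -2.13] T [-0.052 -0.064  0.029] 0.0358
```

Emit:
carry_out(
  motion=[
    [[0, 0, 0, 0, 0, -0.1, 0.1], [0, 0, 0, 0, 0, -0.2, 0.1], [0, 0, 0, 0, 0, -0.3, 0.1], [0, 0, 0, 0, 0, -0.4, 0.1], [0, 0, 0, 0, 0, -0.5, 0.1], [0, 0, 0, 0, 0, -0.6, 0.1], [0, 0, 0, 0, 0, -0.6, 0.1]],
  ],
)

```text
time: 11.6
position: [0.5005, -0.2355, 0.0599]
tcp_rot: [3.142, -0.0, -0.214]
wrist_force: [0.6, 0.5, 2.4]
grip_width: 0.0357
```

```bash
python3 st.py
```

```text
11.6 [ 0.5005 -0.2355  0.0599] [ 1.800e+02 -2.000e-02 -1.226e+01] F [0.59 0.48 2.44] T [ 0.096  0.029 -0.025] 0.0357
```

Foot touched around 0.062; spring force is rising as expected. Squeeze on.

Emit:
carry_out(
  motion=[
    [[0, 0, 0, 0, 0, -0.1, 0.1], [0, 0, 0, 0, 0, -0.2, 0.1], [0, 0, 0, 0, 0, -0.3, 0.1], [0, 0, 0, 0, 0, -0.4, 0.1], [0, 0, 0, 0, 0, -0.5, 0.1], [0, 0, 0, 0, 0, -0.5, 0.1], [0, 0, 0, 0, 0, -0.5, 0.1]],
  ],
)

```text
time: 12.18
position: [0.5006, -0.2356, 0.055]
tcp_rot: [3.141, -0.001, -0.214]
wrist_force: [-0.8, 2.0, 5.8]
grip_width: 0.0354
```

```bash
python3 st.py
```

```text
12.1833 [ 0.5006 -0.2356  0.055 ] [ 1.7999e+02 -3.0000e-02 -1.2260e+01] F [-0.79  1.97  5.83] T [0.323 0.22  0.023] 0.0354
```

Emit:
carry_out(
  motion=[
    [[0, 0, 0, 0, 0, -0.1, 0.1], [0, 0, 0, 0, 0, -0.2, 0.1], [0, 0, 0, 0, 0, -0.3, 0.1], [0, 0, 0, 0, 0, -0.3, 0.1], [0, 0, 0, 0, 0, -0.3, 0.1], [0, 0, 0, 0, 0, -0.3, 0.1]],
  ],
)

```text
time: 12.68
position: [0.5006, -0.2356, 0.0525]
tcp_rot: [3.141, -0.001, -0.214]
wrist_force: [-0.9, 1.9, 7.9]
grip_width: 0.0359
```

```bash
python3 st.py;python3 - <<'E'
from h import *
m=snap('wrist','w9');s=arm.get_state();print(s['wrist_force'])
cv2.imwrite('pics/w9c.png',cv2.resize(m['p'][140:290,220:420],None,fx=4,fy=4,interpolation=2)[:,:,::-1])
E
```

```text
12.6833 [ 0.5006 -0.2356  0.0525] [ 1.7999e+02 -4.0000e-02 -1.2260e+01] F [-0.95  1.92  7.86] T [0.312 0.36  0.016] 0.0359
[-2.35671097  2.30808317  6.78974292]
```

View pics/w9c.png

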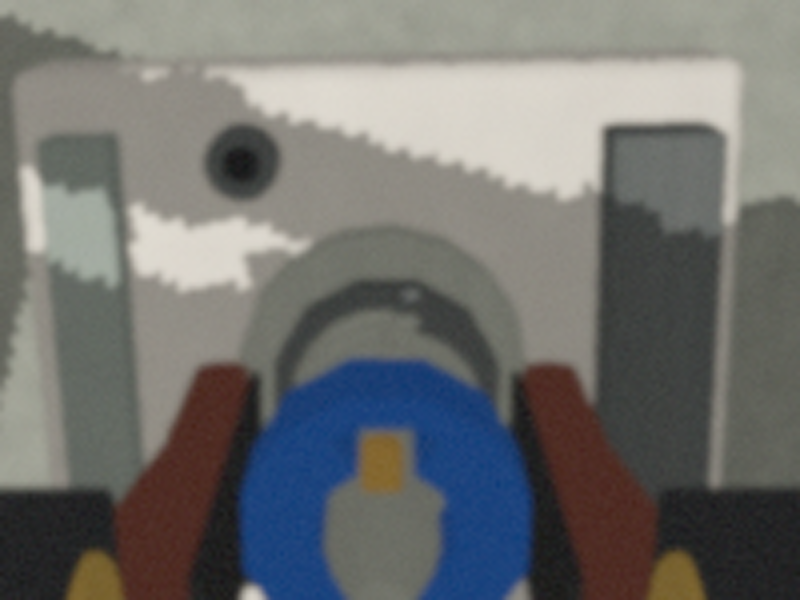

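Pin visible in the notch at (383,460), now just above the collar's top; forces indicate about 10 mm of squeeze. A touch more and a small lateral relief, then begin turning.

Emit:
carry_out(
  motion=[
    [[0, 0, 0, -0.04, 0.04, -0.05, 0.1], [0, 0, 0, -0.04, 0.04, -0.06, 0.1], [0, 0, 3, -0.04, 0.04, -0.06, 0.1], [0, 0, 6, -0.04, 0.04, -0.06, 0.1], [0, 0, 9, -0.04, 0.04, -0.06, 0.1], [0, 0, 12, -0.04, 0.04, -0.06, 0.1], [0, 0, 12, -0.04, 0.04, -0.06, 0.1]],
  ],
)

```text
time: 13.32
position: [0.5006, -0.2355, 0.0523]
tcp_rot: [3.14, -0.002, -0.002]
wrist_force: [-1.4, 0.9, 7.8]
grip_width: 0.0358
```

```bash
python3 st.py
```

```text
13.3167 [ 0.5006 -0.2355  0.0523] [ 1.7994e+02 -1.1000e-01 -1.0000e-01] F [-1.38  0.9   7.85] T [0.203 0.172 0.038] 0.0358
```

Turned 12°, beyond the 7° play, with no torque: the collar is clear of the pin. Continue.

Emit:
carry_out(
  motion=[
    [[0, 0, 5, 0, 0, 0, 0.1], [0, 0, 10, 0, 0, 0, 0.1], [0, 0, 15, 0, 0, 0, 0.1], [0, 0, 20, 0, 0, 0, 0.1], [0, 0, 25, 0, 0, 0, 0.1], [0, 0, 30, 0, 0, 0, 0.1], [0, 0, 30, 0, 0, 0, 0.1]],
  ],
)

```text
time: 13.9
position: [0.5005, -0.2356, 0.0522]
tcp_rot: [3.14, -0.001, 0.524]
wrist_force: [-1.1, 1.2, 7.8]
grip_width: 0.0357
```

```bash
python3 st.py
```

```text
13.9 [ 0.5005 -0.2356  0.0522] [ 1.7988e+02 -5.0000e-02  3.0000e+01] F [-1.06  1.2   7.78] T [0.044 0.168 0.029] 0.0357
```

Emit:
carry_out(
  motion=[
    [[0, 0, 5, 0, 0, 0, 0.1], [0, 0, 10, 0, 0, 0, 0.1], [0, 0, 15, 0, 0, 0, 0.1], [0, 0, 20, 0, 0, 0, 0.1], [0, 0, 25, 0, 0, 0, 0.1], [0, 0, 28, 0, 0, 0, 0.1], [0, 0, 28, 0, 0, 0, 0.1], [0, 0, 28, 0, 0, 0, 0.1]],
  ],
)

```text
time: 14.57
position: [0.5006, -0.2357, 0.0523]
tcp_rot: [3.139, 0.0, 1.008]
wrist_force: [-1.7, 1.2, 7.3]
grip_width: 0.0355
```

```bash
python3 st.py;python3 - <<'E'
from h import *
m=snap('wrist','w10');s=arm.get_state();print(s['wrist_force'])
cv2.imwrite('pics/w10c.png',cv2.resize(m['p'][140:290,220:420],None,fx=4,fy=4,interpolation=2)[:,:,::-1])
E
```

```text
14.5667 [ 0.5006 -0.2357  0.0523] [1.7986e+02 2.0000e-02 5.7750e+01] F [-1.66  1.17  7.35] T [0.113 0.166 0.08 ] 0.0355
[-0.94573138  0.61406908  6.98059617]
```

View pics/w10c.png

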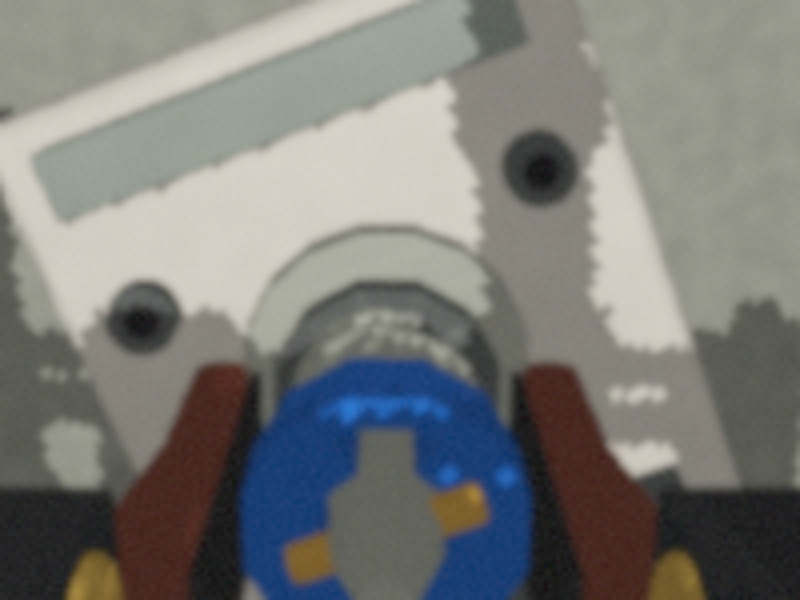

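Pin now lies across the collar's top (tips at (308,558) and (462,506)), about 70° out of line with the notches. Ease up 1.5 mm, then open slowly.

Emit:
carry_out(
  motion=[
    [[0, 0, 0, 0, 0, 0.05, 0.1], [0, 0, 0, 0, 0, 0.1, 0.1], [0, 0, 0, 0, 0, 0.15, 0.1], [0, 0, 0, 0, 0, 0.15, 0.1], [0, 0, 0, 0, 0, 0.15, 0.45], [0, 0, 0, 0, 0, 0.15, 0.5], [0, 0, 0, 0, 0, 0.15, 0.6], [0, 0, 0, 0, 0, 0.15, 0.7], [0, 0, 0, 0, 0, 0.15, 0.8], [0, 0, 0, 0, 0, 0.15, 0.8], [0, 0, 0, 0, 0, 0.15, 0.8]],
  ],
)

```text
time: 15.53
position: [0.4999, -0.2351, 0.0523]
tcp_rot: [-3.141, 0.0, 1.008]
wrist_force: [0.4, -0.5, 0.1]
grip_width: 0.0696
```

```bash
python3 st.py
```

```text
15.5333 [ 0.4999 -0.2351  0.0523] [-179.99    0.     57.74] F [ 0.41 -0.55  0.14] T [-0.005 -0.121 -0.031] 0.0696
```

Emit:
carry_out(
  motion=[
    [[0, 0, 0, 0, 0, 1, 0.8], [0, 0, 0, 0, 0, 3, 0.8], [0, 0, 0, 0, 0, 6, 0.8], [0, 0, 0, 0, 0, 9, 0.8], [0, 0, 0, 0, 0, 12, 0.8], [0, 0, 0, 2, -3, 12, 0.8], [0, 0, 0, 4, -5, 12, 0.8], [0, 0, 0, 4, -5, 12, 0.8], [0, 0, 0, 4, -5, 12, 0.8], [0, 0, 0, 4, -5, 12, 0.8], [0, 0, 0, 4, -5, 12, 0.8]],
  ],
)

```text
time: 16.45
position: [0.5396, -0.2845, 0.173]
tcp_rot: [3.142, -0.0, 1.008]
wrist_force: [-0.3, 0.2, 0.1]
grip_width: 0.0703
```

```bash
python3 st.py;python3 - <<'E'
from h import *
m=snap('wrist','w11'); t=snap('top','t11'); s=snap('side','s11')
b=blue(m,100); b[235:]=0
v,u=np.nonzero(b);X=dep(m,np.c_[u,v]);
print('px',u.mean(),v.mean(),'collar top z',np.median(X[:,2]),np.percentile(X[:,2],[5,95]),X.mean(0))
u0,v0=int(u.mean()),int(v.mean())
cv2.imwrite('pics/w11c.png',cv2.resize(m['p'][max(0,v0-60):v0+60,max(0,u0-75):u0+75],None,fx=5,fy=5,interpolation=2)[:,:,::-1])
cv2.imwrite('pics/s11c.png',cv2.resize(s['p'][120:310,230:420],None,fx=3,fy=3,interpolation=2)[:,:,::-1])
E
```

```text
16.45 [ 0.5396 -0.2845  0.173 ] [ 1.7999e+02 -1.0000e-02  5.7760e+01] F [-0.29  0.19  0.11] T [-0.016 -0.112 -0.018] 0.0703
px 339.2144373673036 138.5647558386412 collar top z 0.08052484950148792 [0.07538324 0.08177327] [ 0.5023565  -0.23709568  0.08032505]
```

View pics/w11c.png

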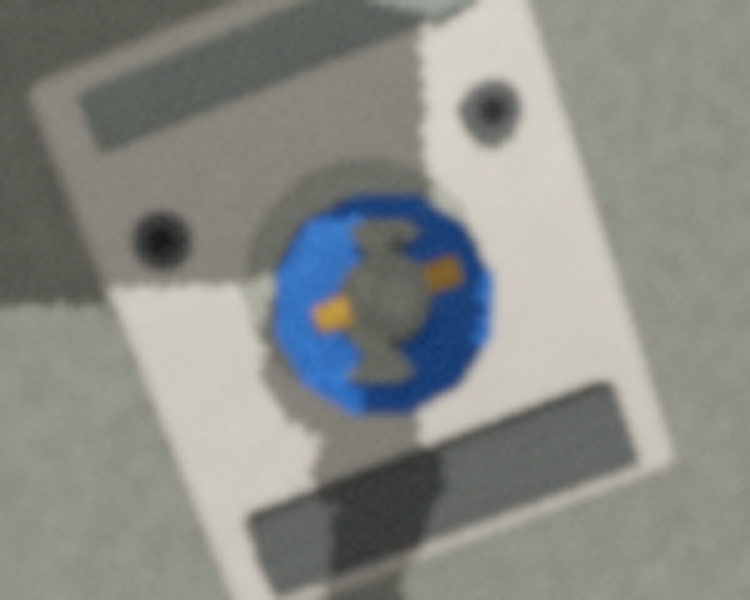

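View pics/s11c.png

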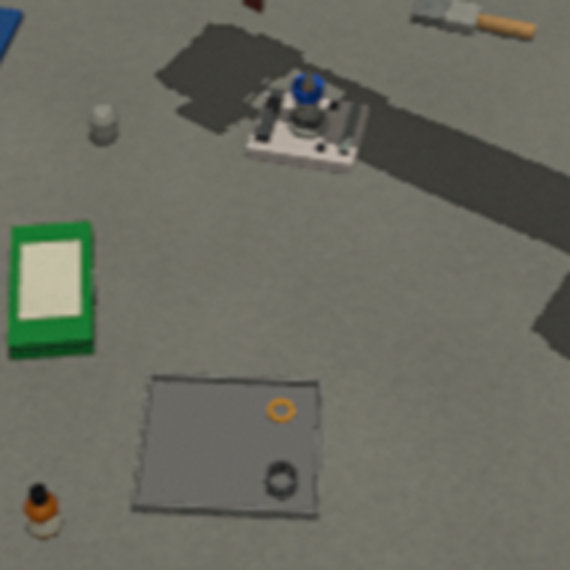

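The collar is held under the pin: brass tips at (332,315) and (443,274) lie across it, notches about 70° away. Its top is at z = 0.0805, matching the pin's underside at 0.080. The robot is clear, so I'm handing in.

Run:
```python
from cell import arm
print(arm.close_job())
```

```text
the job is handed in; nothing more can be done
None
```

The spring is on the drive unit's rod, locked under the cross pin, and I handed the job in at about 16.6 s of the 72 s allowed. `close_job` gives no verdict, so what follows rests on my own checks.

**What I did:** I took the spring from the tray by its collar and turned it 70° so its notches lined up with the pin (about 78° in the world). It went over the rod without snagging. I squeezed it about 10 mm, turned it 70° and let go.

**Force:** The highest wrist force I read was about 8 N. I only read it at the end of each move, so a brief peak in between could have been higher.

**Last checks:**
- **Lock:** The last wrist picture shows the pin lying across the collar, about 70° from the notches.
- **Height:** The collar's top measured 0.0805 m against 0.080 m for the pin's underside. That puts the collar's centre about 45.5 mm above the seat (limit 48.5 mm).
- **Centring:** The collar measured about 2 mm off the rod position I had measured earlier (limit 4 mm). That is about the size of the camera calibration error, and I did not refine it.
- **Gripper and bystanders:** The gripper was open and clear, with no force on it. The other things looked unmoved in the side picture, but I did not measure their positions, and the screwdriver lay outside the part I viewed.

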